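# Set a height gauge's stop screw to its setting block

### The job

Two identical height gauges for checking stone candle jars stand on the bench; one has the white marble setting block under its beam. Take the wooden-handled driver from its stand, seat its blade in the slotted screw head on top of that gauge and turn the screw clockwise until the spring foot just comes down on the block with a light drag, well short of squashing its spring. Leave the block where it is and the driver standing seated in the slot.

Things in the scene. Friction and masses are not known exactly. Their poses are not given: they have to be found in the camera images.
- driver: Flat-blade T-handled driver, 59 mm tall, 150 g, upright, loose in a wooden stand. Origin: centre of the blade's lower edge; x along blade and handle, z up. Heights above it: steel blade 48 (x) x 5 mm, 0 to 9; collar 40 mm across, 9 to 15; neck, to 29; dark wood handle 66 (x) x 16 (y) mm, 29 to 59: grip its long sides. The collar rests on the 30 mm high stand, blade in a slot: lift straight up 15 mm to free it.
- slot (a point): Centre of the slot's floor in the screw head on the beam of the gauge with the block, 106 mm above the table; x along the slot, z up; turns with the screw. Steel head 60 mm across, slot 16 mm wide, 10 mm deep, open-ended. The seated driver (either way round) rests its collar on the head, its origin 1 mm above this point. The head does not rise or sink. The driver turns about 0.23 rad before the head follows.
- screw (a joint): Turn of that screw, rad, growing clockwise from above, 0.2 to 0.5 at the start; lowers the foot 8 mm per rad. Friction 0.06 N m; stays where left. At 1.0 the foot meets the block, the slot then 0.35 rad anticlockwise of the beam's length. At 1.35 the slot is parallel with the beam: a good setting. Past about 1.85 it is too tight.
- foot: Steel spring foot of that gauge, a disc 22 mm across below the beam, above the block. Origin: centre of its underside; does not turn: x along the block, through the gauge, y along the beam, z up. Starts 4 to 6.4 mm above the block. It gives upward: 0.5 N at first touch plus 0.5 N per mm, up to 9 mm. Fixed gauge: base 110 (x) x 150 x 12 mm, beam 138 (y) x 36 mm, top at 102 mm. The other gauge is identical.
- setting_block: White marble setting block, 100 (x) x 36 (y) x 40 mm high, 0.36 kg, loose, lying on the gauge's base (12 mm above the table) beneath the foot and showing on both sides of the beam; its top is 52 mm above the table. Origin: centre of its underside, z up.
There are look-alikes about, which are no part of the job. What is shaped like the driver but green or yellow is not meant. Of the things that look like the setting_block, the larger one is meant.

How it is judged:
On the way, in this order (a step that is already met when the one before it is completed fails the run):
1. the driver's blade is seated in the slot of the screw above the block, the foot still clear (horizontal distance between driver and slot below 0.01 m and z of driver in the frame of slot below 0.005 m and angle between driver's own z axis and vertical below 0.17 rad and contact force between foot and setting_block below 0.1 N), for 0.2 s.
2. the foot has come down on the block (contact force between foot and setting_block above 0.3 N), for 0.2 s.
At the end, for the whole second after the job is handed in: The foot rests on the setting block with 0.3 to 4.2 N; the block is at rest within 12 mm of where it was; the driver stands at rest in the slot, within 10 mm of the screw's axis sideways, less than 5 mm above the slot's floor and within 10 degrees of upright (contact force between foot and setting_block between 0.3 and 4.2 N and distance of setting_block from where it was at the start of the episode below 0.012 m and linear speed of each of setting_block, driver below 0.01 m/s and horizontal distance between driver and slot below 0.01 m and z of driver in the frame of slot below 0.005 m and angle between driver's own z axis and vertical below 0.17 rad); the robot touches nothing.
It also fails if it takes over 45 s, if anything falls off the work surface, if the arm or the gripper's body presses on something with over 40 N, if the wrist force passes 120 N, or if a joint passes its speed limit or range.

### The arm

A 6-joint arm with a two-finger parallel gripper is mounted at the origin on the work surface. World frame = base frame: x ahead of the robot, y to its left, z up, the work surface at z = 0. Lengths are in m, angles in rad, forces in N, time in s.
With the tool pointing down it reaches from about 0.375 to 0.9 m from the base axis. Payload 3.1 kg.
Tool frame: the origin (TCP) lies between the finger pads; the fingertips stand 8 mm ahead of it and the grasp point (between the pads) lies 11 mm behind it; z points along the fingers, y is the line along which they close (so a half turn about z gives the same grasp; the last joint's range is limited). The gripper opens to 87 mm and grips with 3 to 60 N. Pads are 19 mm wide; open, the fingers measure 117 mm over their backs; the gripper's body (75 mm by 190 mm) begins 51 mm behind the grasp point.
Start: joints at [-1.365, 0.527, 1.433, -0, 1.181, -0.178], TCP at [0.234, -0.579, 0.231] pointing down, gripper open.
Joint ranges: [-3.08, 3.08], [-0.75, 2.2], [0.22, 2.44], [-1.43, 4.57], [0, 2.65], [-2.85, 2.85]. Speed limits (rad/s): [2.79, 2.79, 3.14, 3.14, 3.14, 3.14].

### API

Orientations are given as a unit quaternion [x, y, z, w].
In Python, from rig import robot, vision, job gives the robot as it stands.
- The arm moves only by the shell command python3 -m handwheel 'ROWS' [OPENING] [FORCE]. ROWS is JSON, a list of rows, each a list of 4 numbers: the shift along the tool's x, y, z as a fraction of full scale, then the turn about the tool's z as a fraction of full scale. A call has 1 to 20 rows; each row is the pose to reach, as a shift and turn from the pose commanded when the call began, along the tool's axes at that moment, turning the shorter way round; what a row does not reach only later rows make up. Full scale, the value 1, is 300 mm for a shift and 2 pi rad for a turn. A row lasts 1/12 s, in which the tool goes at most 41.7 mm and 7.16 degrees, less where a joint would pass 70% of its speed; a pose out of reach is approached as far as the arm can. A call with a number of a shift or a turn outside -1 to 1 is refused whole. A call with a gripper value outside its range is refused whole. OPENING is the opening in per cent of the stroke, from 0 (shut) to 100 (fully open), set as the call begins (- or left out, the last holds). The fingers move at their own pace and stop on an object; FORCE is the grip in N (left out, the last holds). Time passes only in rows, so rows that repeat a pose let the fingers close. It gives the time, the measured TCP pose, the force, the opening and the grip force at its end, in the units of the state.
- robot.get_obs(): the state, without advancing time (a new reading comes with each control period).
- vision.camera(name): name is "scene" or "top" or "wrist"; returns a dict with "frame" (420x560x3 uint8, red, green, blue), "K" (3x3 intrinsics, pixels), "cam_to_world" (4x4, takes a point from camera to world coordinates); the wrist camera has in their place "hand_eye" (4x4, takes a point from camera to tool coordinates, whose origin is the TCP and whose axes are the flange's). Camera axes: x right, y down, z forward; pixel columns grow to the right and rows downward; lengths in m; the calibration is good to about 2 mm. A picture is of the moment at which its call begins: read the wrist's pose just before it. There is no depth.
- job.hand_in(): hands the job in; it is judged then, once.
Trained networks look in the newest picture that a camera, given by its name, has taken for a name from the list of things; names that differ only in an ending like _2 or _b are one class to them, and where a whole thing is asked for, a point or a joint stands for the part that bears it (a point fixed in the world has none). Each returns a list of dicts, best first, with "conf" (0 to 1); they miss things now and then, are a little off and sometimes report something else, mostly with a low value. They report only what shows in the picture. A call takes as long as a camera call. They do not tell look-alikes from the thing itself.
- vision.look_for(camera, label): "point" ([row, column] in pixels, amid what is visible of it).
- vision.outline_of(camera, label): "mask" (420x560 bool, what is visible of it) and "point" ([row, column] in pixels, amid what is visible of it).
The state is a dict: "time": time; "q": joint angles; "joint_velocities": joint speeds; "joint_torque": joint torques, N m; "position": TCP position; "tool_rot": TCP orientation; "ft_force": force on the tool from outside, world axes, zero at the start; "moment": the same for the moment, N m; "grip_width": finger opening in m; "grip_force": force on a finger pad.
Only numpy, scipy, OpenCV 4.12 (cv2) and the standard library are available. Lean on these libraries where they do the work, as an engineer would, in place of code of your own. Each camera call takes 0.05 s, during which the arm holds its last target. There are 200 camera calls.

## Working session

There is one attempt and no reset: what is moved stays moved. The work goes in short steps, Python scripts to look and compute and a shell command to move; the robot and the scene stay as the last step left them, time stands still between calls to the robot, and variables do not carry over. Pictures are saved under pics/ and viewed, at most 10 in all, crops included, and the job is handed in when it is done.

```bash
mkdir -p pics
python3 - <<'E'
from rig import robot, vision
import cv2, numpy as np
o=robot.get_obs(); print(o['time'],o['position'],o['tool_rot'],o['grip_width'])
ims=[]
for c in ['scene','top']:
    r=vision.camera(c); cv2.imwrite(f'pics/{c}0.png',cv2.cvtColor(r['frame'],cv2.COLOR_RGB2BGR))
    print(c,np.round(r['K'],1).tolist(),np.round(r['cam_to_world'],3).tolist())
    for l in ['driver','slot','foot','setting_block']:
        print(c,l,[(round(d['conf'],2),np.round(d['point']).tolist()) for d in vision.look_for(c,l)])
E
```

```text
0.0 [ 0.23391058 -0.57879005  0.22956034] [ 9.81641758e-01  1.90730804e-01 -1.32312946e-05 -1.10409377e-03] 0.08709289895677924
scene [[432.1, 0.0, 282.6], [0.0, 432.1, 219.0], [0.0, 0.0, 1.0]] [[-0.143, 0.648, -0.748, 1.123], [0.99, 0.093, -0.109, 0.042], [-0.001, -0.756, -0.654, 0.62], [0.0, 0.0, 0.0, 1.0]]
scene driver [(0.95, [266.0, 290.0]), (0.94, [211.0, 269.0]), (0.63, [213.0, 317.0])]
scene slot [(0.72, [197.0, 162.0])]
scene foot [(0.49, [219.0, 167.0])]
scene setting_block [(0.81, [239.0, 172.0]), (0.81, [278.0, 111.0])]
top [[398.6, 0.0, 283.2], [0.0, 398.6, 208.4], [0.0, 0.0, 1.0]] [[-0.014, -0.985, 0.174, 0.38], [-1.0, 0.017, 0.017, -0.032], [-0.019, -0.174, -0.985, 0.843], [0.0, 0.0, 0.0, 1.0]]
top driver [(0.66, [262.0, 319.0]), (0.6, [246.0, 266.0]), (0.58, [180.0, 284.0]), (0.22, [206.0, 422.0])]
top slot [(0.96, [205.0, 421.0])]
top foot []
top setting_block [(0.78, [154.0, 435.0]), (0.63, [222.0, 409.0])]
```

View pics/top0.png

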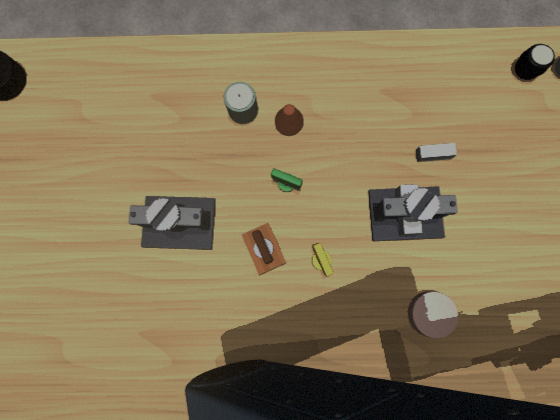

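View pics/scene0.png

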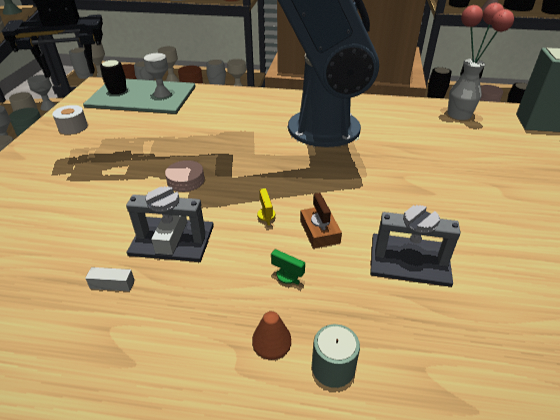

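```bash
cat > h.py <<'E'
from rig import robot, vision
import cv2, numpy as np
from scipy.spatial.transform import Rotation as R
def cam(c):
    o=robot.get_obs(); r=vision.camera(c)
    if c=='wrist':
        T=np.eye(4);T[:3,:3]=R.from_quat(o['tool_rot']).as_matrix();T[:3,3]=o['position'];r['cam_to_world']=T@r['hand_eye']
    return r
def at_z(r,p,z):  # pixel [row,col] -> world point on plane z
    M=r['cam_to_world'];d=M[:3,:3]@np.linalg.inv(r['K'])@[p[1],p[0],1];return M[:3,3]+d*(z-M[2,3])/d[2]
def project(r,P):
    p=r['K']@(np.linalg.inv(r['cam_to_world'])@[*P,1])[:3];return p[1]/p[2],p[0]/p[2]
def rect(r,m,z): # mask -> min-area rect on plane z: centre, size, long-axis angle
    px=np.argwhere(m);w=np.array([at_z(r,p,z)[:2] for p in px],np.float32)*1000
    c,s,a=cv2.minAreaRect(w); a=a if s[0]>s[1] else a+90
    return np.round(c,1),np.round(s,1),round((a+90)%180-90,1)
def tool_shift(P,ang=None): # world TCP target (and world angle of tool x, deg) -> fractions
    o=robot.get_obs();Rt=R.from_quat(o['tool_rot']).as_matrix();d=Rt.T@(np.array(P)-o['position'])/.3
    a=np.degrees(np.arctan2(Rt[1,0],Rt[0,0])); out=[*np.round(d,4)]
    if ang is not None: t=-((ang-a+90)%180-90); out.append(round(t/360,4))
    return [float(v) for v in out],'toolx deg',round(a,1),'q6',round(o['q'][5],2)
E
python3 - <<'E'
from h import *
r=cam('top')
for l,z in [('driver',.08),('slot',.116),('setting_block',.052)]:
    for d in vision.outline_of('top',l): print(l,round(d['conf'],2),np.round(d['point']),rect(r,d['mask'],z))
f=r['frame'];a=cv2.resize(f[180:250,375:475],(600,420),interpolation=2);b=cv2.resize(f[215:285,215:315],(600,420)[:2],interpolation=2)
cv2.imwrite('pics/crop1.png',cv2.cvtColor(cv2.resize(np.hstack([a,b[:,:]]),(800,280)),cv2.COLOR_RGB2BGR))
print(at_z(r,(246,263),.08),at_z(r,(205,421),.116))
print(tool_shift([.4,0,.2],0))
r=cam('wrist');print(r['hand_eye'].round(3).tolist(),r['K'].tolist())
E
```

```text
driver 0.9 [181. 282.] (array([567.8, -22.9]), array([63. , 35.2]), 63.8)
driver 0.78 [247. 267.] (array([440. ,  22.3]), array([63.1, 35.1]), 47.3)
driver 0.68 [262. 320.] (array([415., -91.]), array([59.4, 35. ]), 2.4)
slot 0.7 [203. 423.] (array([ 510.4, -274.1]), array([57.8, 60.3]), -38.0)
setting_block 0.9 [225. 408.] (array([ 512.9, -268.6]), array([103.1,  45.5]), 1.9)
setting_block 0.57 [153. 434.] (array([ 631.1, -332.9]), array([35.9, 84.8]), -85.7)
[0.44218664 0.02078982 0.08      ] [ 0.51021252 -0.27345548  0.116     ]
([1.2362, -1.584, 0.1019, 0.0611], 'toolx deg', np.float64(22.0), 'q6', np.float64(-0.18))
[[0.0, -0.955, -0.297, 0.081], [1.0, -0.0, 0.002, 0.001], [-0.002, -0.297, 0.955, -0.155], [0.0, 0.0, 0.0, 1.0]] [[300.9867671246375, 0.0, 280.73719518851135], [0.0, 300.9867671246375, 211.36449519948295], [0.0, 0.0, 1.0]]
```

View pics/crop1.png

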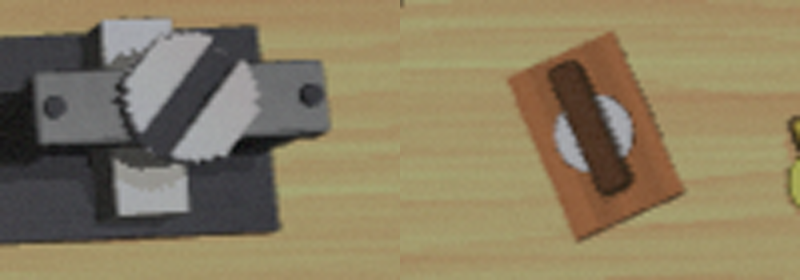

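Top view: the brown driver is at (246,263), handle about +22°. The target gauge with the block is at (205,421), with its slot at about −36°. I'll grasp flipped (tool x ≈ 202°) so joint 6 has room to turn.

```bash
python3 -m handwheel '[[0.3,-0.4,0,-0.08],[0.69,-0.8,0,-0.25],[0.69,-0.8,0,-0.25],[0.69,-0.8,0,-0.25],[0.69,-0.8,0,-0.25],[0.69,-0.8,0,-0.25],[0.69,-0.8,0,-0.25],[0.69,-0.8,0,-0.25],[0.69,-0.8,0,-0.25],[0.69,-0.8,0,-0.25],[0.69,-0.8,0,-0.25],[0.69,-0.8,0,-0.25],[0.69,-0.8,0,-0.25],[0.69,-0.8,0,-0.25]]' 100 20; python3 -c "
from h import *
print(tool_shift([.442,.021,.2],22))"
```

```text
time: 1.92
position: [0.3363, -0.2795, 0.2308]
tool_rot: [0.559, 0.829, -0.0, 0.0]
ft_force: [-0.2, 0.3, -0.1]
grip_width: 0.0871
grip_force: 0.0
([0.796, 0.7029, 0.1022, -0.2498], 'toolx deg', np.float64(112.1), 'q6', np.float64(-1.34))
```

```bash
python3 -m handwheel '[[0.4,0.35,0.05,-0.08],[0.8,0.7,0.1,-0.25],[0.8,0.7,0.1,-0.25],[0.8,0.7,0.1,-0.25],[0.8,0.7,0.1,-0.25],[0.8,0.7,0.1,-0.25],[0.8,0.7,0.1,-0.25],[0.8,0.7,0.1,-0.25],[0.8,0.7,0.1,-0.25],[0.8,0.7,0.1,-0.25],[0.8,0.7,0.1,-0.25],[0.8,0.7,0.1,-0.25],[0.8,0.7,0.1,-0.25],[0.8,0.7,0.1,-0.25],[0.8,0.7,0.1,-0.25]]'
python3 - <<'E'
from h import *
r=cam('wrist');cv2.imwrite('pics/w1.png',cv2.cvtColor(r['frame'],cv2.COLOR_RGB2BGR))
for d in vision.outline_of('wrist','driver'):
    hsv=cv2.cvtColor(r['frame'],cv2.COLOR_RGB2HSV)
    dark=d['mask']&(hsv[...,2]<110)&(hsv[...,1]>60)
    print(round(d['conf'],2),np.round(d['point']),at_z(r,d['point'],.07),rect(r,d['mask'],.08), dark.sum() and rect(r,dark,.08))
print(tool_shift([.44,.021,.2],22))
E
```

```text
time: 3.17
position: [0.4411, 0.0217, 0.2007]
tool_rot: [-0.189, 0.982, -0.0, 0.0]
ft_force: [-0.5, 0.9, 0.3]
grip_width: 0.0873
grip_force: 0.0
0.7 [279. 210.] [ 0.54664043 -0.0192373   0.07      ] (array([555.9, -12.7]), array([62. , 15.5]), 9.4) (array([537.5, -16.8]), array([24.7, 15.5]), 17.6)
0.66 [200. 279.] [0.43763258 0.01710931 0.07      ] (array([441.3,  20.6]), array([68.7, 32.3]), 21.9) (array([441.1,  20.7]), array([68.7, 15.9]), 23.4)
0.64 [136. 186.] [ 0.41232251 -0.0850504   0.07      ] (array([410.6, -80.9]), array([60.7, 36.2]), 20.9) (array([408.8, -79.6]), array([55.3,  9.1]), 20.8)
([0.004, -0.0008, 0.0021, -0.0004], 'toolx deg', np.float64(-158.2), 'q6', np.float64(-2.16))
```

View pics/w1.png

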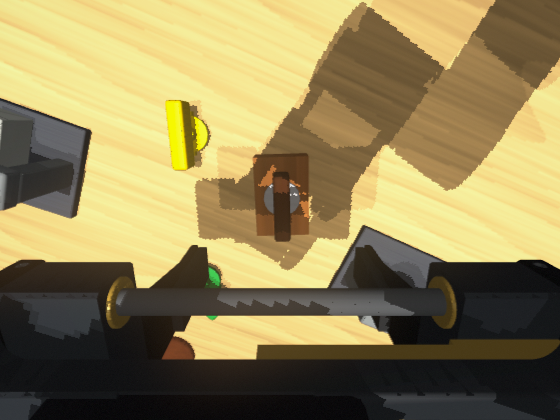

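Wrist view: the brown driver in its stand is centred at (200,280), and the estimate agrees with the top camera: (0.441, 0.021), about 22.5°. Going down to grip.

```bash
python3 -m handwheel '[[0,0.002,0.12,-0.002],[0,0.002,0.24,-0.002],[0,0.002,0.34,-0.002],[0,0.002,0.42,-0.002],[0,0.002,0.47,-0.002],[0,0.002,0.489,-0.002],[0,0.002,0.489,-0.002]]'; python3 -m handwheel '[[0,0,0,0],[0,0,0,0],[0,0,0,0],[0,0,0,0],[0,0,0,0],[0,0,0,0],[0,0,0,0],[0,0,0,0]]' 0 40
```

```text
time: 3.85
position: [0.4402, 0.0223, 0.0527]
tool_rot: [-0.196, 0.981, 0.001, -0.001]
ft_force: [-0.6, 0.0, -0.4]
grip_width: 0.0872
grip_force: 0.0
time: 4.52
position: [0.4408, 0.0223, 0.054]
tool_rot: [-0.197, 0.98, -0.0, 0.0]
ft_force: [-0.0, -0.1, 0.1]
grip_width: 0.0417
grip_force: 0.0
```

```bash
python3 -m handwheel '[[0,0,0,0],[0,0,0,0],[0,0,0,0],[0,0,0,0],[0,0,0,0],[0,0,0,0],[0,0,0,0]]'; python3 -m handwheel '[[0,0,-0.03,0],[0,0,-0.08,0],[0,0,-0.16,0],[0,0,-0.28,0],[0,0,-0.4,0],[0,0,-0.5,0],[0,0,-0.54,0],[0,0,-0.54,0]]'; python3 -c "
from h import *
print(robot.get_obs()['q'].round(2),tool_shift([.505,-.22,.215],-36))"
```

```text
time: 5.1
position: [0.4407, 0.0223, 0.0538]
tool_rot: [-0.197, 0.98, 0.0, -0.0]
ft_force: [0.6, -0.2, -0.7]
grip_width: 0.0157
grip_force: 40.0
time: 5.77
position: [0.4425, 0.022, 0.2194]
tool_rot: [-0.197, 0.98, -0.002, 0.004]
ft_force: [0.1, -0.8, -1.0]
grip_width: 0.0158
grip_force: 40.0
[-0.2   0.3   1.89  0.    0.95 -2.17] ([0.1197, -0.8245, 0.0176, 0.1631], 'toolx deg', np.float64(-157.3), 'q6', np.float64(-2.17))
```

```bash
python3 -c "
from h import *
print(tool_shift([.567,-.314,.21],-36))"
```

```text
([0.0503, -1.1933, 0.0364, 0.1631], 'toolx deg', np.float64(-157.3), 'q6', np.float64(-2.17))
```

```bash
python3 -m handwheel '[[0.02,-0.08,0.02,0.02],[0.04,-0.2,0.03,0.04],[0.05,-0.98,0.036,0.163],[0.05,-0.98,0.036,0.163],[0.05,-0.98,0.036,0.163],[0.05,-0.98,0.036,0.163],[0.05,-0.98,0.036,0.163],[0.05,-0.98,0.036,0.163],[0.05,-0.98,0.036,0.163],[0.05,-0.98,0.036,0.163],[0.05,-0.98,0.036,0.163]]';python3 -c "
from h import *
print(tool_shift([.567,-.314,.21],-36))"
```

```text
time: 6.68
position: [0.5387, -0.2532, 0.2033]
tool_rot: [0.308, 0.951, 0.001, -0.002]
ft_force: [0.4, 0.4, -2.3]
grip_width: 0.0156
grip_force: 40.0
([-0.1949, -0.1088, -0.0234, 0.0003], 'toolx deg', np.float64(144.1), 'q6', np.float64(-1.57))
```

```bash
python3 -m handwheel '[[-0.1,-0.055,0,0],[-0.19,-0.105,0,0],[-0.195,-0.109,0,0],[-0.195,-0.109,0,0],[-0.195,-0.109,0,0]]';python3 - <<'E'
from h import *
print(robot.get_obs()['position'])
r=cam('wrist');cv2.imwrite('pics/w2.png',cv2.cvtColor(r['frame'],cv2.COLOR_RGB2BGR))
for l,z in [('slot',.116),('driver',.22),('setting_block',.052)]:
  for d in vision.outline_of('wrist',l):
    print(l,round(d['conf'],2),np.round(d['point']),at_z(r,d['point'],z),rect(r,d['mask'],z))
E
```

```text
time: 7.1
position: [0.5674, -0.3132, 0.2042]
tool_rot: [0.308, 0.951, 0.001, -0.002]
ft_force: [-0.3, 1.4, -1.3]
grip_width: 0.0157
grip_force: 40.0
[ 0.56740813 -0.31319254  0.20423863]
slot 0.84 [138. 274.] [ 0.51032197 -0.27959536  0.116     ] (array([ 514.3, -278.4]), array([57.3, 57.7]), -38.0)
driver 0.89 [ 40. 519.] [ 0.53393908 -0.1687928   0.22      ] (array([ 535.5, -167.9]), array([30. , 15.7]), 81.1)
driver 0.76 [264. 281.] [ 0.5591071  -0.30823959  0.22      ] (array([ 568.7, -315.3]), array([27.6, 76.1]), -35.8)
setting_block 0.59 [242. 314.] [ 0.62889876 -0.31309498  0.052     ] (array([ 629.6, -312.9]), array([18.1, 38.5]), -12.5)
```

View pics/w2.png

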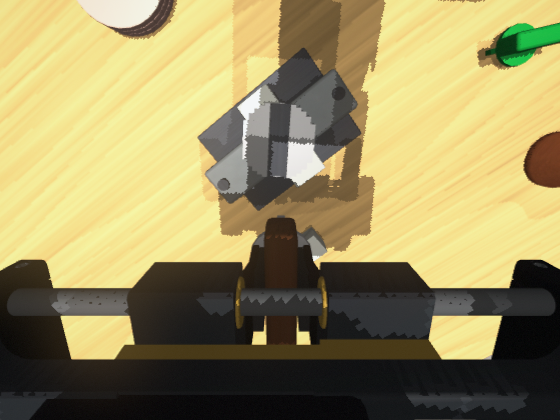

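Wrist view: the head is at about (138,280), its dark slot nearly vertical in the image at column ~278. The held driver handle is at column 281. A rectified view of the head plane will give the slot line.

Run:
```python
from h import *
r=cam('wrist')
# rectify plane z=.116 around (.511,-.276), 0.2 mm/px; up=+x world, left=+y
s=0.0002;n=500;c=np.array([.511,-.276])
src=np.float32([project(r,[c[0]+(n/2-v)*s,c[1]+(n/2-u)*s,.116])[::-1] for u,v in [(0,0),(n,0),(n,n),(0,n)]])
H=cv2.getPerspectiveTransform(src,np.float32([[0,0],[n,0],[n,n],[0,n]]))
im=cv2.warpPerspective(r['frame'],H,(n,n));cv2.imwrite('pics/rect.png',cv2.cvtColor(im,cv2.COLOR_RGB2BGR))
```

```text
(no output)
```

View pics/rect.png

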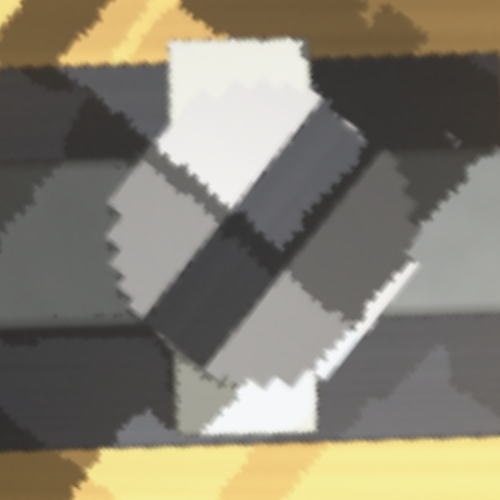

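Run:
```python
from h import *
for c in ['scene','top','wrist']:
  r=cam(c)
  for d in vision.outline_of(c,'slot'): print(c,round(d['conf'],2),d['mask'].sum(),rect(r,d['mask'],.116),rect(r,d['mask'],.113))
print(tool_shift([.513,-.277,.175],-38))
```

```text
scene 0.69 653 (array([ 520.5, -277.1]), array([72.7, 62.5]), 50.7) (array([ 517., -279.]), array([73.1, 62.8]), 50.7)
wrist 0.74 4574 (array([ 513.9, -278.1]), array([57.6, 57.4]), 51.7) (array([ 514. , -278.2]), array([58.3, 58.1]), 51.7)
([0.2251, -0.005, 0.1005, 0.0057], 'toolx deg', np.float64(144.0), 'q6', np.float64(-1.62))
```

```bash
python3 -c "
from h import *
print(tool_shift([.5138,-.2782,.165],-38))"; python3 -m handwheel '[[0.1,-0.001,0.03,0.006],[0.18,-0.001,0.07,0.006],[0.22,-0.001,0.11,0.006],[0.225,-0.001,0.13,0.006],[0.225,-0.001,0.13,0.006],[0.225,-0.001,0.13,0.006],[0.225,-0.001,0.13,0.006]]';python3 - <<'E'
from h import *
print(tool_shift([.5138,-.2782,.140],-38))
r=cam('wrist');cv2.imwrite('pics/w3.png',cv2.cvtColor(cv2.resize(r['frame'][120:330,140:420],(800,600)),cv2.COLOR_RGB2BGR))
E
```

```text
([0.2206, -0.0067, 0.1338, 0.0057], 'toolx deg', np.float64(144.0), 'q6', np.float64(-1.62))
time: 8.23
position: [0.5155, -0.2777, 0.1669]
tool_rot: [0.327, 0.945, -0.001, 0.002]
ft_force: [-0.0, 0.6, -1.3]
grip_width: 0.0157
grip_force: 40.0
([0.0036, -0.0049, 0.0897, -0.0004], 'toolx deg', np.float64(141.9), 'q6', np.float64(-1.59))
```

View pics/w3.png

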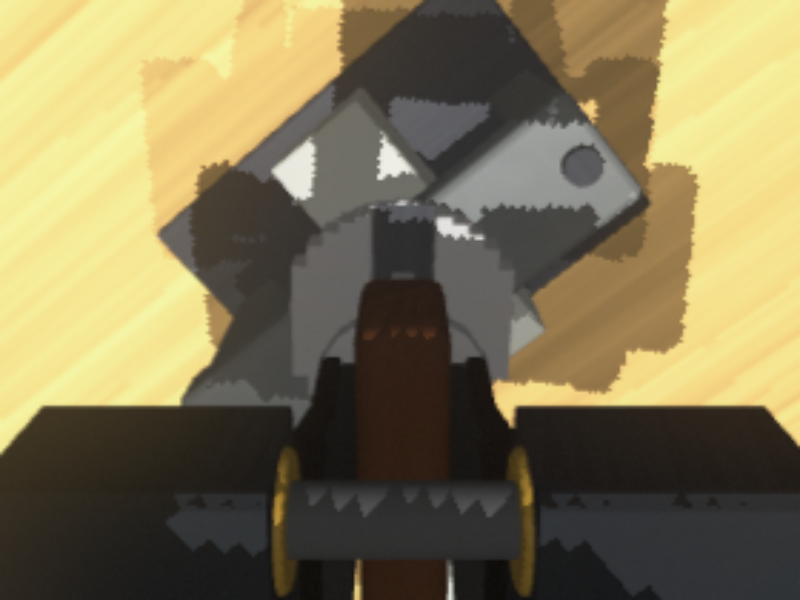

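Slot centre (column ~403) lines up with the handle and collar (~403), so I can go straight down.

```bash
python3 -m handwheel '[[0.003,0,0.02,0],[0.003,0,0.04,0],[0.003,0,0.06,0],[0.003,0,0.072,0],[0.003,0,0.08,0],[0.003,0,0.085,0],[0.003,0,0.087,0],[0.003,0,0.087,0],[0.003,0,0.087,0],[0.003,0,0.087,0]]';python3 -c "
from h import *
print(tool_shift([.5138,-.2782,.140],-102),robot.get_obs()['moment'])"
```

```text
time: 9.12
position: [0.5132, -0.2757, 0.1401]
tool_rot: [0.327, 0.945, -0.0, 0.0]
ft_force: [-0.4, -0.2, -1.0]
grip_width: 0.0157
grip_force: 40.0
([-0.0066, -0.0054, 0.0004, 0.1774], 'toolx deg', np.float64(141.9), 'q6', np.float64(-1.59)) [ 0.02891362 -0.15439211 -0.00258424]
```

```bash
python3 -m handwheel '[[0,0,0,0.01],[0,0,0,0.02],[0,0,0,0.03],[0,0,0,0.042],[0,0,0,0.054],[0,0,0,0.066],[0,0,0,0.078],[0,0,0,0.09],[0,0,0,0.102],[0,0,0,0.114],[0,0,0,0.126],[0,0,0,0.138],[0,0,0,0.15],[0,0,0,0.16],[0,0,0,0.168],[0,0,0,0.174],[0,0,0,0.176],[0,0,0,0.176],[0,0,0,0.176],[0,0,0,0.176]]';python3 - <<'E'
from h import *
print(tool_shift([.5138,-.2782,.140],-102),robot.get_obs()['moment'])
r=cam('wrist');cv2.imwrite('pics/w4.png',cv2.cvtColor(cv2.resize(r['frame'][120:330,140:420],(800,600)),cv2.COLOR_RGB2BGR))
E
```

```text
time: 10.78
position: [0.5137, -0.2756, 0.1402]
tool_rot: [0.774, 0.633, 0.001, 0.001]
ft_force: [2.8, 1.8, -2.6]
grip_width: 0.0158
grip_force: 40.0
([-0.0085, 0.002, 0.0006, 0.0015], 'toolx deg', np.float64(78.5), 'q6', np.float64(-0.48)) [ 0.27132077 -0.77744973  0.11971226]
```

View pics/w4.png

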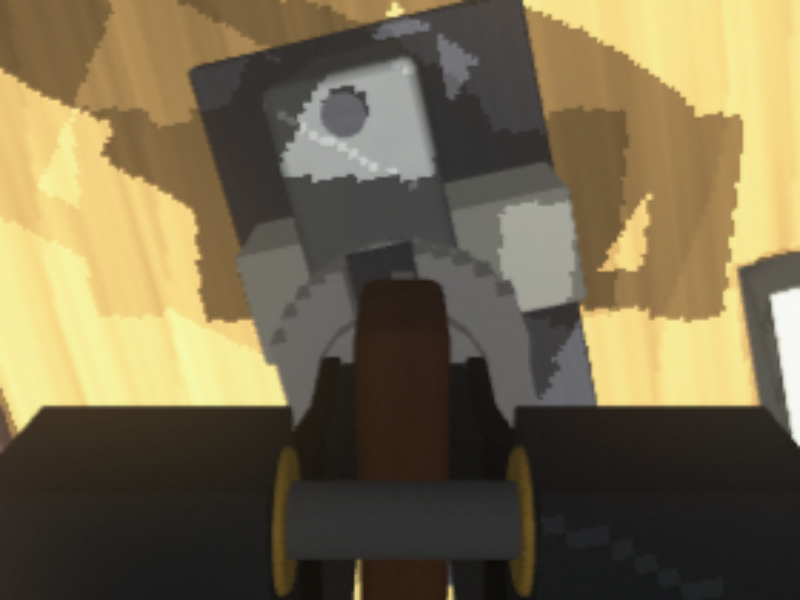

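The head followed: its slot is now parallel with the beam to within a couple of degrees, with the driver about 13° ahead, as expected. Releasing now.

```bash
python3 -m handwheel '[[0,0,0,-0.004],[0,0,0,-0.004],[0,0,0,-0.004]]' 100; python3 -m handwheel '[[0,0,0,0],[0,0,0,0],[0,0,0,0],[0,0,0,0],[0,0,0,0],[0,0,0,0],[0,0,0,0],[0,0,0,0]]'; python3 -m handwheel '[[0,0,-0.03,0],[0,0,-0.08,0],[0,0,-0.16,0],[0,0,-0.26,0],[0,0,-0.36,0],[-0.1,0,-0.4,0],[-0.2,0,-0.4,0],[-0.28,0,-0.4,0],[-0.28,0,-0.4,0],[-0.28,0,-0.4,0]]';python3 - <<'E'
from h import *
r=cam('wrist')
for d in vision.outline_of('wrist','driver'): print(d['conf'],rect(r,d['mask'],.166))
for d in vision.outline_of('wrist','slot'): print(d['conf'],rect(r,d['mask'],.116))
for d in vision.outline_of('wrist','setting_block'): print('b',d['conf'],rect(r,d['mask'],.052))
f=r['frame'];s=cam('scene')['frame'][150:290,90:277]
cv2.imwrite('pics/w5.png',cv2.cvtColor(np.hstack([cv2.resize(f,(400,300)),cv2.resize(s,(400,300))]),cv2.COLOR_RGB2BGR))
E
```

```text
time: 11.08
position: [0.5122, -0.2757, 0.14]
tool_rot: [0.766, 0.642, -0.001, -0.001]
ft_force: [-0.6, -0.5, 0.8]
grip_width: 0.0281
grip_force: 0.0
time: 11.75
position: [0.513, -0.2756, 0.14]
tool_rot: [0.766, 0.642, -0.0, -0.0]
ft_force: [-0.9, -0.6, -0.4]
grip_width: 0.0808
grip_force: 0.0
time: 12.58
position: [0.498, -0.3593, 0.2605]
tool_rot: [0.767, 0.642, 0.0, 0.0]
ft_force: [0.2, 0.1, 0.8]
grip_width: 0.0872
grip_force: 0.0
0.91 (array([ 512.9, -279.4]), array([33.4, 65.2]), -82.8)
0.83 (array([ 514. , -278.5]), array([52.4, 58. ]), -10.2)
b 0.76 (array([ 516.6, -276.2]), array([100.3,  36.8]), 0.9)
b 0.73 (array([ 633.4, -343.7]), array([33.3, 75.2]), -86.4)
```

View pics/w5.png

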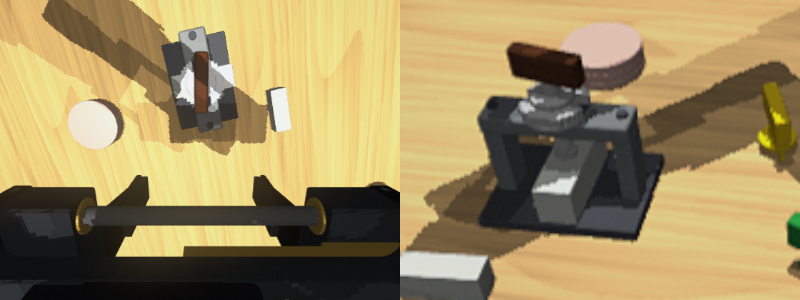

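The driver stands upright in the slot, the foot is down on the block, the block hasn't moved, and the arm is clear. Handing in.

```bash
python3 -c "
from rig import job
print(job.hand_in())"
```

```text
the job is handed in; nothing more can be done
None
```

I handed the job in at about 12.6 s: the screw is turned until its slot is about parallel with the beam, the foot looks down on the block, the block appears unmoved and the driver stands upright in the slot; the foot force was not measured, and no verdict came back.

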